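# Find the rocking corner of a weighing plate and press its shim flat

## Task

The white weighing plate rocks on one of its four corners: with a fingertip, press the corner pads in turn until you find the one that gives, then press the green shim leaf beside that corner down flat so that the plate stands level and firm. Press gently, without knocking; leave the other three shims standing, keep off the glass bubble level, and do not lift or shift any of the other things.

Things in the scene. Friction and masses are not known exactly. Their poses are not given: they have to be found in the camera images.
- stand: blue steel base of the weighing table, 190 (x) by 320 (y) by 12 mm thick, fixed to the bench; origin at the centre of its underside; at yaw 0 its x points away from the robot and its y to the robot's left; it stands turned by up to 0.3 rad
- plate: white marble plate, 150 (x) by 180 (y) by 15 mm, on a light sprung centre pivot (cannot be lifted off); origin at the centre of its underside, 28 mm above the stand's. A hidden foot under each corner: three touch and hold firm (under 1 mm at 8 N); one, a different one each time, is 4 mm short: there the corner sinks 4 mm under 2 to 4 N, then stops, and springs back level when let go
- corner_1 (a point): centre of the top of the black rubber pad (30 mm round, 2 mm high) on the plate corner near the robot, robot's left (stand frame x -55, y +70 mm, 45 mm above the stand's underside): the place to press; it is directly above the foot
- corner_2 (a point): centre of the top of the black rubber pad (30 mm round, 2 mm high) on the plate corner near the robot, robot's right (stand frame x -55, y -70 mm, 45 mm above the stand's underside): the place to press; it is directly above the foot
- corner_3 (a point): centre of the top of the black rubber pad (30 mm round, 2 mm high) on the plate corner far, robot's left (stand frame x +55, y +70 mm, 45 mm above the stand's underside): the place to press; it is directly above the foot
- corner_4 (a point): centre of the top of the black rubber pad (30 mm round, 2 mm high) on the plate corner far, robot's right (stand frame x +55, y -70 mm, 45 mm above the stand's underside): the place to press; it is directly above the foot
- shim_1 (a joint): angle of the green shim leaf of corner 1, 0 = standing raised at 26 degrees, 0.45 rad = pressed flat, a hard stop. It turns stiffly (about 4 N at its end) and stays where it is left; flat, it has lifted the foot of corner 1 by 4 mm
- shim_1_end (a point): point to press on top of the leaf of corner 1, 12 mm from its free end. The leaf (30 mm wide, 48 long, 4 thick, white stripe at its free end) is hinged beside the plate at stand frame y +99 mm, 18 mm high, and points outward along stand +y. Raised, this point is 35 mm above the stand's underside and 31 mm outward of the hinge; flat, 20 mm above it and 36 mm outward
- shim_2 (a joint): angle of the green shim leaf of corner 2, 0 = standing raised at 26 degrees, 0.45 rad = pressed flat, a hard stop. It turns stiffly (about 4 N at its end) and stays where it is left; flat, it has lifted the foot of corner 2 by 4 mm
- shim_2_end (a point): point to press on top of the leaf of corner 2, 12 mm from its free end. The leaf (30 mm wide, 48 long, 4 thick, white stripe at its free end) is hinged beside the plate at stand frame y -99 mm, 18 mm high, and points outward along stand -y. Raised, this point is 35 mm above the stand's underside and 31 mm outward of the hinge; flat, 20 mm above it and 36 mm outward
- shim_3 (a joint): angle of the green shim leaf of corner 3, 0 = standing raised at 26 degrees, 0.45 rad = pressed flat, a hard stop. It turns stiffly (about 4 N at its end) and stays where it is left; flat, it has lifted the foot of corner 3 by 4 mm
- shim_3_end (a point): point to press on top of the leaf of corner 3, 12 mm from its free end. The leaf (30 mm wide, 48 long, 4 thick, white stripe at its free end) is hinged beside the plate at stand frame y +99 mm, 18 mm high, and points outward along stand +y. Raised, this point is 35 mm above the stand's underside and 31 mm outward of the hinge; flat, 20 mm above it and 36 mm outward
- shim_4 (a joint): angle of the green shim leaf of corner 4, 0 = standing raised at 26 degrees, 0.45 rad = pressed flat, a hard stop. It turns stiffly (about 4 N at its end) and stays where it is left; flat, it has lifted the foot of corner 4 by 4 mm
- shim_4_end (a point): point to press on top of the leaf of corner 4, 12 mm from its free end. The leaf (30 mm wide, 48 long, 4 thick, white stripe at its free end) is hinged beside the plate at stand frame y -99 mm, 18 mm high, and points outward along stand -y. Raised, this point is 35 mm above the stand's underside and 31 mm outward of the hinge; flat, 20 mm above it and 36 mm outward
- bubble: small round glass bubble level, 28 mm wide, 10 mm high, on the middle of the plate; fragile, not to be touched; origin at its underside
- weight: brass calibration weight with a knob, 26 mm wide, 34 mm high, loose on the stand between the two shims of the left side; origin at its underside; to be left alone
- stopper: black rubber stopper, 20 mm wide, 24 mm high, loose on the stand between the two shims of the right side; origin at its underside; to be left alone
- bottle_a: clear bottle, 62 mm wide, 170 mm high, green cap, behind the stand; origin at its underside
- bottle_b: clear bottle, 54 mm wide, 140 mm high, green cap and paper label, behind the stand; origin at its underside
- beaker: glass beaker, 64 mm wide, 75 mm high, on the right; origin at its underside
- dish: white weighing dish, 90 mm wide, 18 mm high, on the left; origin at its underside
- spatula: spatula, 190 mm long, lying on the right; origin at its underside

How it is judged:
By the outcome, as a careful person would: the job done as asked, in the order asked, and still so for the second after the job is handed in, with the robot touching nothing.
It also fails if it takes over 48 s, if anything falls off the work surface, if the arm or the gripper's body presses on something with over 40 N, if the wrist force passes 120 N, or if a joint passes its speed limit or range.

## Robot

A 6-joint arm with a two-finger parallel gripper is mounted at the origin on the work surface. World frame = base frame: x ahead of the robot, y to its left, z up, the work surface at z = 0. Lengths are in mm, angles in rad, forces in N, time in s.
With the tool pointing down it reaches from about 325 to 1000 mm from the base axis. Payload 5.1 kg.
Tool frame: the origin (TCP) lies between the finger pads; the fingertips stand r.tip_reach ahead of it and the grasp point (between the pads) is the TCP (r.tip_reach is the distance from the TCP to the fingertips, in mm); y points along the fingers, z is the direction in which the jaws open and shut, and the axes are right-handed (so a half turn about y gives the same grasp; the last joint's range is limited). The gripper opens to 85 mm and grips with 20 to 120 N. Pads are 22 mm wide; open, the fingers measure 114 mm over their backs; the gripper's body (76 mm by 85 mm) begins 54 mm behind the grasp point. The pads swing forward as they close: fully open they stand 13 mm farther back than shut.
Start: joints at [-1.353, 0.124, 1.65, -0, 1.367, -0.083], TCP at [192.552, -620.813, 250.322] pointing down, gripper open.
Joint ranges: [-2.61, 2.61], [-1.02, 2.33], [0.03, 2.71], [-1.35, 4.49], [0.32, 2.68], [-2.91, 2.91]. Speed limits (rad/s): [2.57, 2.57, 3.14, 3.14, 3.14, 3.14].

## Interface

Orientations are given as a rotation vector (axis times angle).
In Python, from rig import r, ungrasp, clamp, solver, viewer, workorder, nets, telemetry gives the robot as it stands. Calls block until the motion is done:
- r.movep(position, orientation): joint-space move of the TCP to a pose.
- r.line_to(position, rotation=None, feed=150): straight line of the TCP; rotation=None keeps the orientation; feed is the mean speed in mm/s.
- r.goto_joints(angles): joint-space move.
- ungrasp() and clamp(): open the fingers fully, or close them until they stop; the grip force is fixed at half the most.
- r.sleep(seconds).
- solver.ik(position, orientation): joint angles nearest the present ones, or None.
- viewer.grab_frame(name): name is "side" or "top"; returns (picture, depth): 384x512x3 uint8, red, green, blue; 384x512 float32, mm along the optical axis (not along the pixel's ray), 0 where there is no reading.
- viewer.get_calibration(name): a dict with "fovy" (degrees; the focal length in pixels is half the picture's height over the tangent of half this angle, whatever the lens; pixels are square), "cx", "cy" (the principal point, pixels), "pose" (4x4, takes a point from camera to world coordinates). Camera axes: x right, y down, z forward; pixel columns grow to the right and rows downward; lengths in mm; the calibration is good to about 2 mm. A picture is of the moment at which its call begins. get_calibration takes no time and is no camera call.
A pose or a line that the arm cannot do raises r.Unreachable and nothing moves.
- workorder.job_done(): hands the job in, once; it reports no verdict.
Trained networks look in the newest picture that a camera, given by its name, has taken for a name from the list of things; names that differ only in an ending like _2 or _b are one class to them, and where a whole thing is asked for, a point or a joint stands for the part that bears it (a point fixed in the world has none). Each returns a list of dicts, best first, with "score" (0 to 1); they miss things now and then, are a little off and sometimes report something else, mostly with a low value. They report only what shows in the picture. A call takes as long as a camera call.
- nets.silhouettes(camera, name): "mask" (384x512 bool, what is visible of it) and "bbox" ([left, top, width, height] in pixels, round what is visible of it).
Readings, each from a call of its own:
- telemetry.read_t(): time.
- telemetry.read_joints(): joint angles.
- telemetry.read_joint_vel(): joint speeds.
- telemetry.read_joint_torque(): joint torques, N m.
- telemetry.read_tool_pos(): TCP position.
- telemetry.read_tcp_rot(): TCP orientation.
- telemetry.read_wrist_force(): force on the tool from outside, world axes, zero at the start.
- telemetry.read_wrist_torque(): the same for the moment, N m.
- telemetry.read_grip_width(): finger opening in mm.
Only numpy, scipy, OpenCV 4.12 (cv2) and the standard library are available. Lean on these libraries where they do the work, as an engineer would, in place of code of your own. Each camera call takes 0.05 s, during which the arm holds its last target. There are 200 camera calls.

## Working session

There is one attempt and no reset: what is moved stays moved. The work goes in short steps, each a Python script; the robot and the scene stay as the last script left them, time stands still between calls to the robot, and variables do not carry over. Pictures are saved under pics/ and viewed, about 8 in all and at most 12, crops included, and the job is handed in when it is done.

```bash
mkdir -p pics; ls
python3 - <<'E'
from rig import r, ungrasp, clamp, solver, viewer, workorder, nets, telemetry
import cv2, numpy as np
ims=[]
for n in ("top","side"):
    p,d=viewer.grab_frame(n); np.savez(f"pics/{n}0.npz",p=p,d=d)
    cv2.imwrite(f"pics/{n}0.png",cv2.cvtColor(p,cv2.COLOR_RGB2BGR))
    c=viewer.get_calibration(n); print(n,c["fovy"],c["cx"],c["cy"],np.round(c["pose"],3).tolist())
print(telemetry.read_t(),r.tip_reach,telemetry.read_tcp_rot(),telemetry.read_wrist_force(),telemetry.read_grip_width())
E
```

```text
pics
top 47.89063990463796 249.87513144960812 189.44072930436542 [[-0.004, -0.989, 0.149, 388.278], [-1.0, 0.004, -0.002, -3.762], [0.002, -0.149, -0.989, 1431.375], [0.0, 0.0, 0.0, 1.0]]
side 46.342080698012396 255.48664884973044 188.76812077125416 [[-0.958, -0.197, 0.208, 307.97], [-0.287, 0.666, -0.688, 863.823], [-0.003, -0.719, -0.695, 986.112], [0.0, 0.0, 0.0, 1.0]]
0.1 19.0 [-0.31227724  2.06161194 -2.05749156] [ 0.20524152 -0.61511868 -0.0224847 ] 85.26244066722987
```

View pics/top0.png

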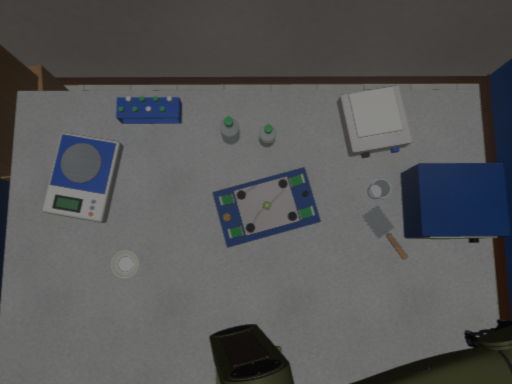

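View pics/side0.png

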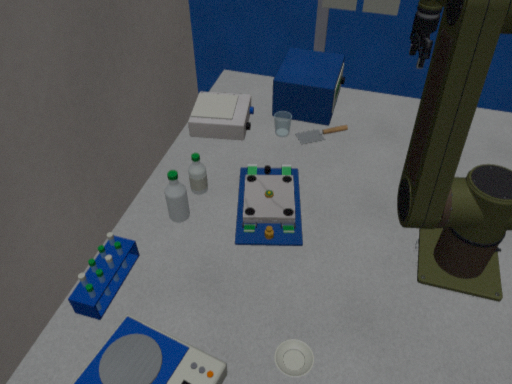

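```bash
cat > h.py <<'E'
from rig import r, ungrasp, clamp, solver, viewer, workorder, nets, telemetry
import cv2, numpy as np
def world(cam,u,v,d):
    c=viewer.get_calibration(cam); f=192/np.tan(np.radians(c["fovy"]/2))
    P=np.array([(u-c["cx"])*d/f,(v-c["cy"])*d/f,d,np.ones_like(d)])
    return (np.array(c["pose"])@P)[:3].T
def cloud(cam,mask,d):
    v,u=np.nonzero(mask&(d>0)); return world(cam,u,v,d[v,u])
E
python3 - <<'E'
from h import *
for cam in ("top","side"):
    d=np.load(f"pics/{cam}0.npz")["d"]
    for n in ("stand","plate","corner_1","shim_1","bubble","weight","stopper"):
        for s in nets.silhouettes(cam,n)[:5]:
            if s["score"]<.3: continue
            P=cloud(cam,s["mask"],d)
            if len(P)<5: continue
            rect=cv2.minAreaRect(P[:,:2].astype(np.float32))
            print(cam,n,round(s["score"],2),s["bbox"],len(P),"med",np.round(np.median(P,0)).tolist(),"rect",np.round(rect[0]),np.round(rect[1]),round(rect[2],1))
E
```

```text
top stand 0.74 [210.5, 172.0, 109.1, 75.1] 5372 med [542.0, -57.0, 37.0] rect [546. -60.] [193. 325.] 15.9
top plate 0.73 [235.8, 178.4, 61.9, 56.0] 2526 med [546.0, -58.0, 44.0] rect [550. -60.] [157. 185.] 15.1
top corner_1 0.58 [233.0, 176.8, 68.2, 57.8] 2607 med [543.0, -58.0, 44.0] rect [547. -59.] [159. 187.] 14.9
top shim_1 0.49 [216.9, 193.4, 17.1, 14.6] 115 med [568.0, 71.0, 32.0] rect [568.  71.] [28. 44.] 14.7
top shim_1 0.49 [290.4, 175.2, 14.3, 11.5] 145 med [630.0, -159.0, 29.0] rect [ 631. -158.] [32. 47.] 14.3
top bubble 0.63 [261.4, 200.4, 7.8, 11.4] 56 med [545.0, -58.0, 53.0] rect [545. -58.] [23. 25.] 46.2
top weight 0.41 [220.9, 213.5, 10.6, 7.4] 55 med [508.0, 70.0, 39.0] rect [509.  70.] [24. 23.] 46.5
side stand 0.94 [235.4, 166.5, 67.1, 81.6] 4618 med [538.0, -15.0, 35.0] rect [547. -63.] [190. 334.] 15.4
side stand 0.73 [265.8, 190.0, 5.6, 7.4] 52 med [544.0, -54.0, 52.0] rect [546. -56.] [23. 25.] 86.3
side plate 0.63 [240.2, 173.2, 55.1, 49.9] 2402 med [542.0, -39.0, 43.0] rect [549. -64.] [152. 204.] 14.6
side corner_1 0.95 [243.5, 173.4, 53.1, 47.6] 2517
[... 292 characters left out ...]
 219.8, 9.1, 14.8] 96 med [462.0, 43.0, 31.0] rect [462.  39.] [31. 56.] 17.1
side shim_1 0.49 [282.7, 167.4, 6.0, 7.0] 50 med [527.0, -196.0, 35.0] rect [ 526. -197.] [20. 26.] 14.6
side bubble 0.55 [244.1, 223.8, 12.6, 8.7] 105 med [566.0, 72.0, 30.0] rect [568.  67.] [35. 58.] 19.2
side bubble 0.52 [266.7, 190.7, 6.0, 10.4] 44 med [545.0, -54.0, 52.0] rect [546. -55.] [21. 24.] 14.9
side bubble 0.51 [233.9, 165.6, 73.7, 81.2] 4737 med [537.0, -14.0, 34.0] rect [547. -63.] [190. 334.] 15.3
side weight 0.53 [266.9, 228.1, 5.9, 8.5] 101 med [508.0, 76.0, 34.0] rect [508.  74.] [23. 22.] 8.9
side weight 0.42 [281.1, 220.0, 10.6, 12.5] 82 med [461.0, 46.0, 32.0] rect [461.  43.] [28. 47.] 13.2
```

The top view shows the stand centred near px (266,207). The pads are at about (241,195), (283,183), (250,228) and (292,216), and the bubble is at (267,205). The side view agrees: the weight is on the robot's left, the stopper on its right, and the bottles are behind. Fits give a stand centre of about (546,-60) and a yaw of about +0.265. Next I'll refine this with the pads and shims and check the height of the box on the way.

Run:
```python
from h import *
from scipy.optimize import least_squares
for cam in ("top","side"):
    z=np.load(f"pics/{cam}0.npz"); p,d=z["p"],z["d"]
    v,u=np.mgrid[:384,:512]; W=world(cam,u.ravel(),v.ravel(),d.ravel()).reshape(384,512,3)
    c,s=np.cos(.265),np.sin(.265)
    dx,dy=W[...,0]-546,W[...,1]+60; X,Y=c*dx+s*dy,-s*dx+c*dy
    g=p.max(2)
    obs=[];mod=[]
    for i,(a,b) in enumerate([(-55,70),(-55,-70),(55,70),(55,-70)]):
        m=(np.hypot(X-a,Y-b)<22)&(abs(X)<74)&(abs(Y)<88)&(g<60)&(d>0)
        q=W[m]; print(cam,i+1,m.sum(),np.round(q.mean(0),1)); obs.append(q.mean(0)[:2]);mod.append((a,b))
    obs=np.array(obs);mod=np.array(mod)
    f=lambda t:((mod@np.array([[np.cos(t[2]),np.sin(t[2])],[-np.sin(t[2]),np.cos(t[2])]])+t[:2])-obs).ravel()
    k=least_squares(f,[546,-60,.26]); print(cam,"pose",np.round(k.x,3),"res",np.round(k.fun,1))
    gm=(p[...,1]>p[...,0]*1.5)&(p[...,1]>p[...,2]*1.3)&(abs(X)<90)&(abs(Y)>95)&(abs(Y)<155)&(d>0)
    for a,b in mod: 
        q=gm&(abs(X-a)<25)&(Y*b>0); print(" shim",a,b,q.sum(),np.round([X[q].mean(),Y[q].mean(),W[q][:,2].mean(),W[q][:,2].max()],1))
    bx=(W[...,0]>150)&(W[...,0]<750)&(W[...,1]<-300)&(W[...,1]>-800)&(d>0)&(W[...,2]>40)&(p[...,2]>1.5*p[...,1])
    print("box",np.round(W[bx].min(0)),np.round(W[bx].max(0)))
```

```text
top 1 59 [474.6  -6.5  46.5]
top 2 57 [ 511.  -141.4   46.1]
top 3 54 [580.6  22.7  45.8]
top 4 56 [ 617.2 -112.7   45.7]
top pose [ 5.45865e+02 -5.95050e+01  2.65000e-01] res [-0.1  0.2  0.1 -0.1 -0.  -0.2  0.   0.1]
 shim -55 70 90 [-55.  117.6  29.8  40.8]
 shim -55 -70 95 [ -54.9 -117.3   30.5   43.5]
 shim 55 70 87 [ 54.9 117.8  30.   40.8]
 shim 55 -70 91 [  55.1 -117.4   30.5   40.8]
box [ 440. -769.   40.] [ 738. -477.  170.]
side 1 52 [473.5  -4.3  45.1]
side 2 41 [ 510.3 -138.7   45.2]
side 3 54 [579.6  25.4  45.9]
side 4 44 [ 616.6 -109.7   45.2]
side pose [ 5.45018e+02 -5.68410e+01  2.68000e-01] res [-0.1  0.4  0.2 -0.2 -0.1 -0.2 -0.  -0. ]
 shim -55 70 53 [-55.3 122.1  31.4  42.7]
 shim -55 -70 72 [ -54.9 -120.7   31.1   39.3]
 shim 55 70 53 [ 54.8 120.4  30.5  39.1]
 shim 55 -70 72 [  53.8 -120.7   30.8   39.2]
box [ 155. -770.   40.] [ 734. -475.  429.]
```

```bash
cat >> h.py <<'E'
from scipy.spatial.transform import Rotation
C0=np.array([545.5,-58.5]); YAW=.266
RS=np.array([[np.cos(YAW),-np.sin(YAW)],[np.sin(YAW),np.cos(YAW)]])
PADS={1:(-55,70),2:(-55,-70),3:(55,70),4:(55,-70)}
def st(x,y,z): return np.array([*(C0+RS@[x,y]),z])
def rotdown(sign):     # tool y down, jaws along +-stand x
    y=np.array([0,0,-1.]); z=sign*np.array([*RS[:,0],0]); x=np.cross(y,z)
    return Rotation.from_matrix(np.c_[x,y,z]).as_rotvec()
def tip(p): return np.asarray(p,float)+[0,0,r.tip_reach]   # tip point -> TCP
def fz(): return np.mean([telemetry.read_wrist_force()[2] for _ in range(3)])
def press(p,ztop,fmax,zmin,step=.5,feed=10):
    """From above point p go to 4 mm over ztop, then step down until fmax or zmin; returns list (tip z, N)."""
    r.line_to(tip([*p[:2],ztop+4]),feed=60); f0=fz(); log=[]
    z=ztop+4
    while z>zmin:
        z-=step; r.line_to(tip([*p[:2],z]),feed=feed)
        a=telemetry.read_tool_pos()[2]-r.tip_reach; f=fz()-f0; log.append((round(a,2),round(f,2)))
        if f>fmax: break
    return log
E
python3 - <<'E'
from h import *
print(r.tip_reach); clamp(); print(r.tip_reach,telemetry.read_grip_width(),telemetry.read_t())
q0=telemetry.read_joints(); r.movep([200,-420,280],telemetry.read_tcp_rot())
H=tip(st(*PADS[2],90))
best=min((s for s in (1,-1) if solver.ik(H,rotdown(s)) is not None),key=lambda s:abs(solver.ik(H,rotdown(s))[5]))
print(best,np.round(solver.ik(H,rotdown(best)),2))
open("sgn","w").write(str(best))
r.movep(H,rotdown(best)); print(telemetry.read_t(),telemetry.read_tool_pos(),H,[round(fz(),2) for _ in range(3)])
print(press(H,45,6,39)); print(telemetry.read_t(),telemetry.read_wrist_force())
E
```

```text
19.0
19.0 0.10213773091537329 1.5667
1 [-0.37 -0.01  2.04 -0.    1.11 -0.64]
4.05 [ 511.04915427 -141.46556188  109.51404724] [ 510.83554007 -140.49619026  109.        ] [np.float64(-0.52), np.float64(-0.52), np.float64(-0.52)]
[(np.float64(48.93), np.float64(-0.07)), (np.float64(48.05), np.float64(-0.72)), (np.float64(47.42), np.float64(-1.05)), (np.float64(46.95), np.float64(-0.63)), (np.float64(46.44), np.float64(-0.25)), (np.float64(45.96), np.float64(-0.49)), (np.float64(45.44), np.float64(-0.75)), (np.float64(44.99), np.float64(-0.24)), (np.float64(44.61), np.float64(1.03)), (np.float64(44.12), np.float64(1.03)), (np.float64(43.63), np.float64(1.87)), (np.float64(43.13), np.float64(3.32)), (np.float64(42.64), np.float64(2.35)), (np.float64(42.14), np.float64(4.08)), (np.float64(41.66), np.float64(4.35)), (np.float64(41.52), np.float64(7.25))]
8.8833 [-2.61346944 -3.75278837  7.53503278]
```

Corner 2 touched at about 44.9 mm, sank about 3.4 mm under 1–4 N and then stopped hard at over 7 N, so it is the one that gives. Next I press shim 2.

Run:
```python
from h import *
r.line_to(tip(st(*PADS[2],48)),feed=15); r.line_to(tip(st(*PADS[2],75)),feed=80)
P=st(-55,-131,75); r.line_to(tip(P),feed=120); 
L=press(P,41,13,18.2,step=1,feed=15); print([(float(a),float(b)) for a,b in L])
r.sleep(.3); print(telemetry.read_tool_pos()[2]-19,telemetry.read_wrist_force())
r.line_to(tip(P[:2].tolist()+[30]),feed=30); r.line_to(tip(P),feed=100); print(telemetry.read_t())
p,d=viewer.grab_frame("side"); np.savez("pics/side1.npz",p=p,d=d)
q,e=viewer.grab_frame("top"); np.savez("pics/top1.npz",p=q,d=e)
im=np.hstack([cv2.resize(p[155:255,220:320],(400,400),interpolation=2),cv2.resize(q[160:260,210:330],(400,400),interpolation=2)])
cv2.imwrite("pics/c1.png",cv2.cvtColor(im,cv2.COLOR_RGB2BGR))
```

```text
[(44.37, -0.16), (43.03, -0.99), (41.88, -0.7), (40.89, 0.54), (39.91, 0.2), (39.19, 2.0), (38.47, 3.71), (37.38, 4.0), (36.2, 3.7), (35.07, 3.9), (33.97, 4.05), (32.98, 3.63), (31.93, 4.11), (30.95, 3.91), (29.92, 3.86), (28.9, 3.88), (27.93, 3.42), (26.94, 3.15), (25.92, 1.99), (24.9, 3.59), (23.93, 3.7), (22.91, 2.95), (21.92, 2.91), (20.94, 2.44), (20.02, 4.45), (19.98, 10.41), (19.89, 15.78)]
19.91920554476524 [-4.56110262 -0.04893632 16.49294175]
19.5
```

View pics/c1.png

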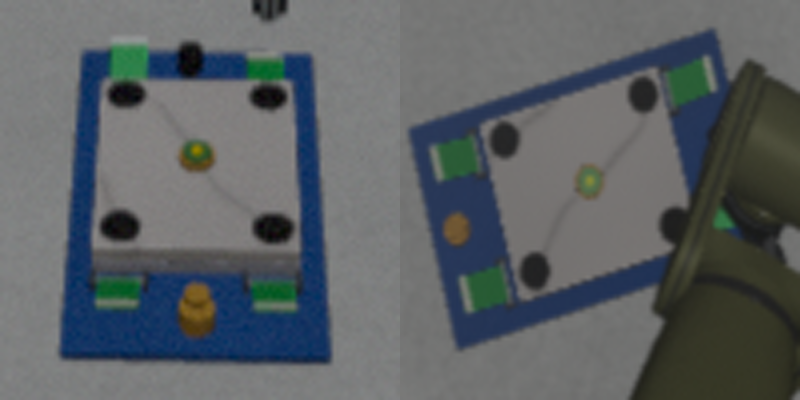

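The side crop shows leaf 2, top right at about (266,68), lying flat. The other three leaves, the weight and the stopper are unchanged. The leaf hit a hard stop at 19.9 mm with 10–16 N. I'll press corner 2 again to check it is firm, then back off.

Run:
```python
from h import *
P=st(*PADS[2],75); r.line_to(tip(P),feed=120)
L=press(P,45,6,40.5); print([(float(a),float(b)) for a,b in L])
r.line_to(tip([*P[:2],49]),feed=15); r.line_to(tip([*P[:2],150]),feed=120)
r.movep([200,-420,280],telemetry.read_tcp_rot()); print(telemetry.read_t(),telemetry.read_wrist_force())
ims=[]
for n,(a,b,c,e) in {"side":(155,255,220,320),"top":(160,260,210,330)}.items():
    p,d=viewer.grab_frame(n); ims.append(cv2.resize(p[a:b,c:e],(400,400),interpolation=2))
    v,u=np.mgrid[:384,:512]; W=world(n,u.ravel(),v.ravel(),d.ravel()).reshape(384,512,3)
    q=(W[...,:2]-C0)@RS; X,Y=q[...,0],q[...,1]
    for k,(x,y) in PADS.items():
        s=(abs(X-x)<10)&(abs(Y-np.sign(y)*130)<9)&(d>0); t=(np.hypot(X-x,Y-y)<11)&(d>0)
        print(n,k,"shim z",round(float(np.median(W[s][:,2])),1),"pad z",round(float(W[t][:,2].mean()),1))
cv2.imwrite("pics/c2.png",cv2.cvtColor(np.hstack(ims),cv2.COLOR_RGB2BGR))
```

```text
[(48.9, 2.06), (48.1, 1.16), (47.44, 1.06), (46.92, 1.63), (46.43, 0.99), (45.96, 0.99), (45.46, 0.83), (45.03, 0.49), (44.95, 6.25)]
26.125 [-0.25150988 -1.00878838 -0.38937773]
side 1 shim z 14.2 pad z 45.4
side 2 shim z 20.6 pad z 44.5
side 3 shim z 14.1 pad z 45.8
side 4 shim z 35.4 pad z 46.2
top 1 shim z 37.0 pad z 45.9
top 2 shim z 20.8 pad z 46.1
top 3 shim z 36.5 pad z 45.4
top 4 shim z 36.1 pad z 46.6
```

View pics/c2.png

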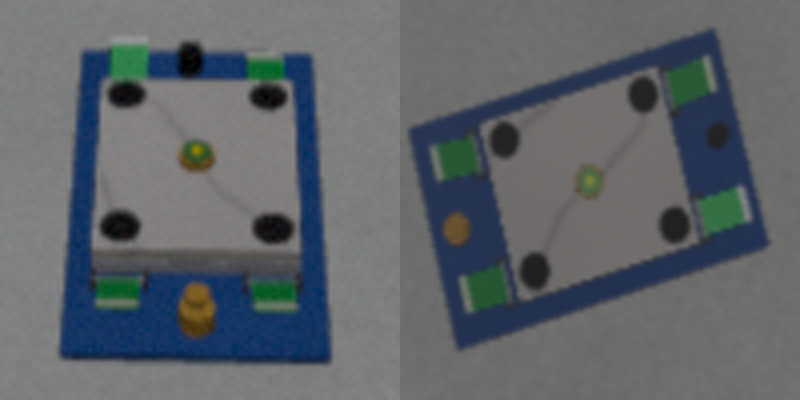

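Shim 2 is flat (20.7 mm) and the other three still stand at about 36 mm; the 14 mm side-view readings for leaves 1 and 3 come from them hiding their own tops. Corner 2 now holds firm, nothing else has moved, and the arm is clear.

```bash
python3 -c "
from h import *
workorder.job_done(); print(telemetry.read_t())"
```

```text
the job is handed in; nothing more can be done
the job is handed in; nothing more can be done
```

The short foot was at corner 2 (near the robot, on its right). I pressed that corner's shim flat, the plate now stands firm there, and the job is handed in. The last clock reading before handing in was about 26 s, against the 48 s limit.

- **Finding the corner:** Corner 2 was the first pad I pressed. It sank about 3.4 mm under 1–4 N, then stopped hard at 7 N. Since it gave, I did not press the other three.
- **Pressing the shim:** The leaf of shim 2 went down at about 4 N to a hard stop at 19.9 mm, where 20 mm is expected for flat. I stopped at about 16 N.
- **Final checks:**
  - Corner 2 pressed again held firm, sinking about 0.1 mm at 6 N.
  - All four pads measured level within the cameras' accuracy of about 2 mm.
  - In the top view shim 2 lies flat and shims 1, 3 and 4 still stand at about 36 mm.
  - The bubble, weight and stopper look unmoved, and the arm ended clear of everything.
- **Readings that disagreed:**
  - The side camera gave 14 mm for shims 1 and 3. I put this down to those leaves hiding their own tops from that camera, since the top view shows both standing.
  - The force reading drifted by about 1–2 N when the arm was touching nothing, so the small forces above are approximate.

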